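# Dress the straight edge of a display plinth on the fence jig

### The arm

A 7-joint arm with a two-finger parallel gripper is mounted at the origin on the work surface. World frame = base frame: x ahead of the robot, y to its left, z up, the work surface at z = 0. Lengths are in m, angles in rad, forces in N, time in s.
With the tool pointing down it reaches from about 0.425 to 0.825 m from the base axis. Payload 3.6 kg.
Tool frame: the origin (TCP) lies on the front face of the gripper's body, between the roots of the fingers; the fingertips stand 84 mm ahead of it and the grasp point (between the pads) lies 65 mm ahead of it; z points along the fingers, y is the line along which they close (so a half turn about z gives the same grasp; the last joint's range is limited). The gripper opens to 93 mm and grips with 3 to 60 N. Pads are 15 mm wide; open, the fingers measure 128 mm over their backs; the gripper's body (75 mm by 188 mm) begins 65 mm behind the grasp point.
Start: joints at [-1.212, 0.615, -0.013, 1.423, 0.008, 1.103, -0.04], TCP at [0.244, 0.602, 0.303] pointing down, gripper open.
Joint ranges: [-3.12, 3.12], [-0.3, 2.06], [-1.34, 1.32], [0.26, 2.42], [-1.36, 4.5], [0.01, 1.98], [-2.84, 2.84]. Speed limits (rad/s): [2.79, 2.79, 3.14, 3.14, 3.14, 3.14, 3.14].

### API

Orientations are given as a 3x3 rotation matrix whose columns are the frame's x, y, z axes.
In Python, from plant import robot gives the robot as it stands.
- The arm moves only by the tool move_arm, never from a script. Its arguments are lists of equal length, an entry for each row: "translation": the shift along the tool's x, y, z in cm, a list of three; "angular": the turn, a rotation vector about the tool's x, y, z in degrees, a list of three. In form: {"translation": [[tx, ty, tz], ...], "angular": [[rx, ry, rz], ...]}. A call has 1 to 12 rows; each row shifts and turns the commanded pose from where the row before left it, along the tool's axes as they then stand; what a row does not reach is not made up. A row lasts 1/8 s, in which the tool goes at most 62.5 mm and 10.7 degrees, less where a joint would pass 70% of its speed; a pose out of reach is approached as far as the arm can. A call with a gripper value outside its range is refused whole. "jaw" is the closure, from 0 (fully open) to 1 (shut), set as the call begins (left out, the last holds). The fingers move at their own pace and stop on an object; "grip_force" is the grip in N (left out, the last holds). Time passes only in rows, so rows that do not move let the fingers close. It gives the time, the measured TCP pose, the force, the opening and the grip force at its end, in the units of the state.
- robot.sense(): the state, without advancing time (a new reading comes with each control period).
- robot.camera(name): name is "scene" or "top"; returns (picture, depth): 480x640x3 uint8, red, green, blue; 480x640 float32, m along the optical axis (not along the pixel's ray), 0 where there is no reading.
- robot.calibration(name): a dict with "vertical_fov" (degrees; the focal length in pixels is half the picture's height over the tangent of half this angle, whatever the lens; pixels are square), "cx", "cy" (the principal point, pixels), "cam_to_world" (4x4, takes a point from camera to world coordinates). Camera axes: x right, y down, z forward; pixel columns grow to the right and rows downward; lengths in m; the calibration is good to about 2 mm. A picture is of the moment at which its call begins. calibration takes no time and is no camera call.
- robot.sign_off(): hands the job in; it is judged then, once.
Trained networks look in the newest picture that a camera, given by its name, has taken for a name from the list of things; names that differ only in an ending like _2 or _b are one class to them, and where a whole thing is asked for, a point or a joint stands for the part that bears it (a point fixed in the world has none). Each returns a list of dicts, best first, with "conf" (0 to 1); they miss things now and then, are a little off and sometimes report something else, mostly with a low value. They report only what shows in the picture. A call takes as long as a camera call.
- robot.look_for(label, camera): "extent" ([left, top, right, bottom] in pixels, round what is visible of it).
- robot.silhouettes(label, camera): "region" (480x640 bool, what is visible of it) and "extent" ([left, top, right, bottom] in pixels, round what is visible of it).
The state is a dict: "clock": time; "q": joint angles; "dq": joint speeds; "joint_efforts": joint torques, N m; "tcp_pos": TCP position; "ee_rot": TCP orientation; "ft_force": force on the tool from outside, world axes, zero at the start; "torque": the same for the moment, N m; "grip_width": finger opening in m; "grasp_force": force on a finger pad.
Only numpy, scipy, OpenCV 4.12 (cv2) and the standard library are available. Lean on these libraries where they do the work, as an engineer would, in place of code of your own. Each camera call takes 0.05 s, during which the arm holds its last target. There are 200 camera calls.

### The job

Take the push stick from its tray and, touching the dark plinth only with the stick, press the plinth's long side flush against the jig's fence before it reaches the dark abrasive strip. Then feed it along the fence with the stick, keeping it pressed flush to the fence the whole way, until it meets the end stop. Stand the stick upright back on the floor of its tray, and do not shift the stone, the pot, the round wooden stand or the wax jar.

Things in the scene. Friction and masses are not known exactly. Their poses are not given: they have to be found in the camera images.
- jig: Fixed plywood jig, 420 x 140 mm, bed top 15 mm high. Origin on the table under its centre; x = feed direction, along the fence to the stop; y from the fence to the open side. Fence: on the -y side, face at y = -45 mm, 25 mm thick, top 22 mm above the bed. Stop bar: face at x = +170 mm, 22 mm above the bed. Dark abrasive strip on the fence from x = -20 to +140 mm. Other end and +y side are open.
- corner (a point): Corner of the jig's bed where the fence face meets the stop face, at bed-top height (15 mm above the table); axes as the jig's. A plinth that is home has its centre at x = -50, y = +30, z = +14 mm in this frame. The abrasive strip starts at x = -190 mm.
- plinth_c (a point): Centre of the loose dark-wood plinth: a block 100 (its x) x 60 (its y) x 28 mm high, about 0.25 kg, flat on the bed near the jig's open end (x = -210 mm), its nearest corner 8 mm or more off the fence and up to 0.2 rad out of line; x axis along its long side, roughly the feed direction. Its upper 9 mm is stepped in by 4 mm all round; the lower 19 mm has plain vertical faces.
- stick_grip (a point): Grasp point in the handle of the loose push stick (0.16 kg), 50 mm above its underside. A bar 24 mm wide and high, with a handle block on top: 50 mm long, 24 mm wide, top 78 mm above the underside, centred here. x axis along the stick to its nose: flat rubber nose face 110 mm ahead, tail end 45 mm behind, sides 12 mm either side. Stands upright in its tray, nose within 0.4 rad of world +x.
- rest: Fixed shallow wooden tray of the push stick, outside 200 x 90 mm (its x and y), inside 190 x 80 mm, floor 4 mm and lip tops 12 mm above the table. Origin on the table under its centre. It stands to the left or to the right of the jig.
- round_stand: Bystander, to be left alone: dark round live-edge wooden stand, about 120 mm across, 12 mm high, to the left or right of the jig (opposite the tray). Origin at the centre of its underside.
- stone: Bystander, to be left alone: dark viewing stone, about 100 mm across, 61 mm high, beyond the fence. Origin at the centre of its underside.
- pot: Bystander, to be left alone: blue glazed oblong pot, 90 x 130 mm, 56 mm high, beyond the fence. Origin at the centre of its underside.
- wax_jar: Bystander, to be left alone: amber wax jar, 66 mm across, 55 mm high, far right. Origin at the centre of its underside.

How it is judged:
On the way, in this order (a step that is already met when the one before it is completed fails the run):
1. the push stick is lifted out of its tray (z of stick_grip in the frame of rest above 0.075 m), for 0.1 s.
2. the plinth's long side lies flush on the fence, its leading end still short of the abrasive strip (y of plinth_c in the frame of corner below 0.0345 m and angle between the x axis of corner and the x axis of plinth_c, either way round below 0.05 rad and x of plinth_c in the frame of corner below -0.235 m), for 0.2 s.
3. the plinth has been fed to the end stop, flush on the fence (y of plinth_c in the frame of corner below 0.0345 m and angle between the x axis of corner and the x axis of plinth_c, either way round below 0.05 rad and x of plinth_c in the frame of corner above -0.056 m and z of plinth_c in the frame of corner below 0.019 m), for 0.2 s.
At the end, for the whole second after the job is handed in: The plinth lies flat on the jig's bed with its long side within 4.5 mm of the fence (and parallel within 0.05 rad) and its leading end within 6 mm of the stop; the push stick stands upright (within 0.08 rad) on the floor of its tray; both are released and at rest (all of step 3 and y of plinth_c in the frame of corner above 0.025 m and x of plinth_c in the frame of corner below -0.045 m and angle between plinth_c's own z axis and vertical below 0.06 rad and z of stick_grip in the frame of rest between 0.049 and 0.058 m and x of stick_grip in the frame of rest between -0.095 and 0.095 m and y of stick_grip in the frame of rest between -0.04 and 0.04 m and angle between stick_grip's own z axis and vertical below 0.08 rad and linear speed of each of stick, plinth below 0.02 m/s); the robot touches nothing.
It fails at once if the robot touches the plinth other than with the push stick (contact force between any of the fingers, the arm and plinth above 0.5 N).
It fails at once if the plinth's leading end is more than 5 mm past the start of the abrasive strip while the plinth is off the fence by more than 5 mm or out of line with it by more than 0.06 rad (x of plinth_c in the frame of corner above -0.235 m and (y of plinth_c in the frame of corner above 0.035 m or angle between the x axis of corner and the x axis of plinth_c, either way round above 0.06 rad)).
It fails at once if the stone, the pot, the round stand or the wax jar is moved by more than 30 mm (distance of any of round_stand, stone, pot, wax_jar from where it was at the start of the episode above 0.03 m).
It also fails if it takes over 72 s, if anything falls off the work surface, if the arm or the gripper's body presses on something with over 40 N, if the wrist force passes 120 N, or if a joint passes its speed limit or range.

## Working session

There is one attempt and no reset: what is moved stays moved. The work goes in short steps, Python scripts to look and compute and a tool call to move; the robot and the scene stay as the last step left them, time stands still between calls to the robot, and variables do not carry over. Pictures are saved under pics/ and viewed, at most 10 in all, crops included, and the job is handed in when it is done.

Besides the shell and the picture viewer there is one more tool, called after "Call:" by a JSON object that holds its "api" and its "payload", one argument or row to a line. move_arm: Moves the arm, as the interface text tells. Its arguments: {"type":"object","properties":{"translation":{"type":"array","items":{"type":"array","items":{"type":"number"}}},"angular":{"type":"array","items":{"type":"array","items":{"type":"number"}}},"jaw":{"type":"number"},"grip_force":{"type":"number"}},"required":["translation","angular"]}

```bash
mkdir -p pics; ls
cat > h.py <<'E'
import numpy as np, cv2
from plant import robot
def cal(n):
    c=robot.calibration(n); f=240/np.tan(np.radians(c["vertical_fov"])/2)
    return f,c["cx"],c["cy"],np.array(c["cam_to_world"])
def cloud(n,depth):
    f,cx,cy,T=cal(n); v,u=np.mgrid[:480,:640]
    P=np.stack([(u-cx)/f*depth,(v-cy)/f*depth,depth],-1)
    return P@T[:3,:3].T+T[:3,3]
def snap(n,fn=None):
    im,d=robot.camera(n)
    if fn: cv2.imwrite(fn,im[:,:,::-1])
    return im,d,cloud(n,d)
E
python3 - <<'E'
from h import *
for n in("scene","top"):
    im,d,P=snap(n,f"pics/{n}0.png"); np.savez(f"{n}0.npz",im=im,d=d,P=P)
    print(n,cal(n)[0],cal(n)[3].round(3).tolist())
    for l in("jig","plinth_c","stick_grip","rest","round_stand","stone","pot","wax_jar"):
        r=robot.silhouettes(l,n)
        for o in r[:1]:
            m=o["region"]&(d>0); p=P[m]
            print(l,round(o["conf"],2),o["extent"],np.median(p,0).round(3),p.min(0).round(3),p.max(0).round(3))
            np.save(f"m_{n}_{l}.npy",o["region"])
print(robot.sense())
E
```

```text
pics
scene 586.6644040872 [[0.731, 0.369, -0.574, 1.288], [0.682, -0.416, 0.602, -0.722], [-0.017, -0.831, -0.555, 0.718], [0.0, 0.0, 0.0, 1.0]]
jig 0.69 [229.1, 192.7, 410.3, 313.8] [0.594 0.009 0.017] [ 0.486 -0.201 -0.004] [0.654 0.259 0.045]
plinth_c 0.97 [259.3, 245.8, 314.0, 284.2] [ 0.585 -0.108  0.041] [ 0.543 -0.15   0.013] [ 0.604 -0.024  0.047]
stick_grip 0.74 [111.5, 277.1, 175.1, 343.6] [ 0.485 -0.388  0.03 ] [ 0.392 -0.396  0.003] [ 0.572 -0.366  0.086]
rest 0.93 [87.2, 298.5, 198.3, 363.1] [ 0.507 -0.397  0.005] [ 0.375 -0.437 -0.002] [ 0.594 -0.324  0.027]
round_stand 0.92 [388.2, 167.3, 428.0, 192.4] [0.521 0.373 0.012] [ 0.454  0.329 -0.   ] [0.568 0.448 0.018]
stone 0.72 [309.7, 289.8, 361.6, 349.4] [ 0.765 -0.162  0.028] [ 0.705 -0.198 -0.   ] [ 0.808 -0.08   0.062]
pot 0.56 [406.6, 218.5, 470.4, 280.8] [0.778 0.119 0.046] [ 0.664  0.063 -0.003] [0.832 0.292 0.06 ]
wax_jar 0.72 [224.0, 331.1, 263.9, 386.1] [ 0.723 -0.329  0.045] [ 0.681 -0.353 -0.002] [ 0.743 -0.289  0.06 ]
top 498.093191834119 [[0.021, -0.996, 0.086, 0.497], [-1.0, -0.02, 0.011, 0.0], [-0.009, -0
[... 916 characters left out ...]
1, -0.04040885]), 'dq': array([-0.00128528,  0.00114534,  0.00111703, -0.00187007, -0.00107882,
        0.00020673, -0.00114319]), 'joint_efforts': array([-2.66423267e-04, -4.58819282e+01,  2.08841474e-01, -1.66035998e+01,
       -6.10024575e-02,  1.31361623e-02,  5.58649378e-05]), 'tcp_pos': array([0.24396783, 0.60246565, 0.30276736]), 'ee_rot': array([[-9.26884838e-01,  3.75345835e-01, -3.59235975e-05],
       [ 3.75345834e-01,  9.26884839e-01,  2.27299219e-05],
       [ 4.18286194e-05,  7.58424735e-06, -9.99999999e-01]]), 'ft_force': array([ 0.32364456, -0.53658146, -0.12862119]), 'torque': array([0.03051275, 0.02724389, 0.04911337]), 'grasp_force': 0.0, 'grip_width': 0.09302414271574536}
```

Run:
```python
import cv2,numpy as np
im=cv2.imread('pics/top0.png'); cv2.imwrite('pics/top_c.png',cv2.resize(im[130:350,140:540],None,fx=2,fy=2,interpolation=cv2.INTER_CUBIC))
from h import *
# refined per-part: from both views
for n in("top","scene"):
    P=np.load(f"{n}0.npz")["P"]
    def fit(m,l):
        p=P[m][:,:2].astype(np.float32)
        print(n,l,m.sum(),[np.round(a,4) for a in cv2.minAreaRect(p)], p.mean(0))
    k=np.ones((3,3),np.uint8)
    z=P[...,2]
    M=np.load(f"m_{n}_plinth_c.npy")
    fit(M&(z>0.037)&(z<.05),"plinth top"); print(np.median(z[M&(z>.037)]))
    M=np.load(f"m_{n}_stick_grip.npy")
    fit(M&(z>0.07),"handle");fit(M&(z>0.02)&(z<.036),"bar"); print(np.median(z[M&(z>.07)]))
    box=(P[...,0]>.42)&(P[...,0]<.7)&(P[...,1]>-.25)&(P[...,1]<.29)
    fe=box&(z>.031)&(z<.042)
    nl,lab,st,_=cv2.connectedComponentsWithStats(fe.astype(np.uint8))
    for i in range(1,nl):
        if st[i,4]>60: fit(lab==i,"hi%d"%i)
    tr=(P[...,0]>.36)&(P[...,0]<.62)&(P[...,1]<-.30)&(P[...,1]>-.46)
    fit(tr&(z>.008)&(z<.014)&(d>0) if 0 else tr&(z>.0085)&(z<.014),"lip")
```

```text
top plinth top 972 [array([ 0.567 , -0.0972]), array([0.0583, 0.0959]), np.float64(3.2625)] [ 0.56766313 -0.09785476]
0.0429036790419175
top handle 306 [array([ 0.4643, -0.1977]), array([0.398 , 0.0494]), np.float64(87.7796)] [ 0.45841202 -0.37264892]
top bar 543 [array([ 0.4906, -0.382 ]), array([0.1538, 0.0262]), np.float64(2.526)] [ 0.5029112 -0.3787366]
0.08137066036371421
top hi1 2490 [array([0.5756, 0.0123]), array([0.1245, 0.4195]), np.float64(3.9167)] [0.61194664 0.04483092]
top hi2 429 [array([ 0.5678, -0.0982]), array([0.0601, 0.1003]), np.float64(3.4485)] [ 0.566705   -0.09639271]
top lip 600 [array([ 0.4873, -0.3821]), array([0.2001, 0.0922]), np.float64(7.1225)] [ 0.4834468 -0.3815624]
scene plinth top 761 [array([ 0.5708, -0.0984]), array([0.0541, 0.0984]), np.float64(3.6663)] [ 0.5740042  -0.10101443]
0.043433005722192886
scene handle 328 [array([ 0.8652, -0.5388]), array([0.037 , 0.9199]), np.float64(68.87)] [ 0.4749679 -0.3884394]
scene bar 655 [array([ 0.4933, -0.3819]), array([0.1565, 0.0254]), np.float64(3.3657)] [ 0.51689506 -0.38351542]
0.08127969277787311
scene hi1 2055 [array([0.5771, 0.0138]), array([0.128 , 0.4212]), np.float64(3.7613)] [0.61941355 0.01818351]
scene hi13 361 [array([ 0.5888, -0.1067]), array([0.1139, 0.056 ]), np.float64(64.2409)] [ 0.58594835 -0.11258274]
scene lip 875 [array([ 0.4883, -0.3801]), array([0.2053, 0.0929]), np.float64(7.8351)] [ 0.507749   -0.38567847]
```

View pics/top_c.png

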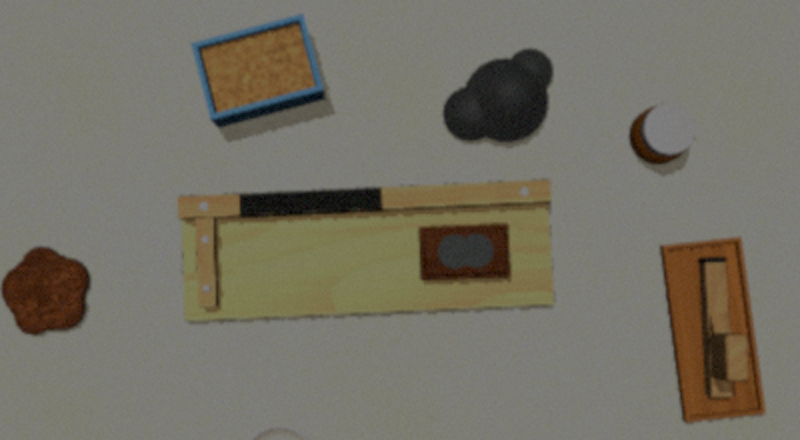

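```bash
cat > plan.py <<'E'
import numpy as np
from h import robot
from math import *
# waypoints (x,y,z,az) of tool: tool x at azimuth az deg, tool z down. prints rows from start pose
def rows(start,wps,step=5.5,turn=9.0):
    x,y,z,a=start; T=[];A=[]
    for w in wps:
        da=(w[3]-a+180)%360-180
        d=np.array(w[:3])-[x,y,z]
        n=max(1,ceil(np.linalg.norm(d)*100/step-.05),ceil(abs(da)/turn-.05))
        p0=np.array([x,y,z]);a0=a
        for i in range(1,n+1):
            g=p0+d*i/n-[x,y,z]; c,s=cos(radians(a)),sin(radians(a))
            t=[round(100*(g[0]*c+g[1]*s),2),round(100*(g[0]*s-g[1]*c),2),round(-100*g[2],2)]
            r=round(-da/n,1)
            T.append(t);A.append([0,0,r])
            x+=(t[0]*c+t[1]*s)/100;y+=(t[0]*s-t[1]*c)/100;z-=t[2]/100;a-=r
    for k in range(0,len(T),12):print("T",str(T[k:k+12]).replace(' ',''),"\nA",str(A[k:k+12]).replace(' ',''))
    print("end",round(x,4),round(y,4),round(z,4),round(a,2)); return x,y,z,a
def now():
    s=robot.sense();R=s["ee_rot"];return (*s["tcp_pos"],degrees(atan2(R[1,0],R[0,0])))
E
python3 - <<'E'
from h import *; from plan import *
for n in("top","scene"):
    P=np.load(f"{n}0.npz")["P"]; z=P[...,2]
    m=(P[...,0]>.58)&(P[...,0]<.68)&(P[...,1]>-.19)&(P[...,1]<.215)&(z>.033)&(z<.043)
    p=P[m];Y=[];C=[];W=[]
    for b in np.arange(-.18,.18,.01):
        q=p[(p[:,1]>=b)&(p[:,1]<b+.01)]
        if len(q)>15: lo,hi=np.percentile(q[:,0],[3,97]);Y.append(b+.005);C.append((lo+hi)/2);W.append(hi-lo)
    f=np.polyfit(Y,C,1);r=np.array(C)-np.polyval(f,Y)
    print(n,"fence centre x=",f,"deg",np.degrees(np.arctan(f[0])),r.std(),np.mean(W), "z",np.median(p[:,2]))
    m=(P[...,0]>.51)&(P[...,0]<.6)&(P[...,1]>.15)&(P[...,1]<.26)&(z>.033)&(z<.043)
    q=P[m]; a=np.arctan(f[0]); u=np.array([np.sin(a),np.cos(a)]); s=q[:,:2]@u; print("stop s",np.percentile(s,[3,50,97]),u)
    m=(P[...,0]>.53)&(P[...,0]<.61)&(P[...,1]>-.17)&(P[...,1]<-.03)&(z>.0405)&(z<.047)
    q=P[m][:,:2].astype(np.float32);print("plinth",[np.round(v,4) for v in cv2.minAreaRect(q)],np.median(P[m][:,2]),(np.percentile(q[:,0],[2,98]).mean(),np.percentile(q[:,1],[2,98]).mean()))
    m=(P[...,0]>.4)&(P[...,0]<.6)&(P[...,1]>-.42)&(P[...,1]<-.34)&(z>.072)&(z<.09)
    q=P[m][:,:2].astype(np.float32);print("handle",[np.round(v,4) for v in cv2.minAreaRect(q)],np.median(P[m][:,2]))
E
python3 -c "
from plan import *
rows(now(),[(.50,.25,.28,80),(.46,-.384,.22,2.9)])"
```

```text
top fence centre x= [-0.01501764  0.61952959] deg -0.8603829724711995 0.006742122398328229 0.034740363728116966 z 0.037184405741790494
stop s [0.17297507 0.18334122 0.19452791] [-0.01501595  0.99988725]
plinth [array([ 0.5677, -0.0979]), array([0.0515, 0.0913]), np.float64(3.6138)] 0.043270225462667566 (np.float64(0.567574280500412), np.float64(-0.09786516554653645))
handle [array([ 0.457 , -0.3829]), array([0.0488, 0.0263]), np.float64(1.1776)] 0.081364983403311
scene fence centre x= [-0.01601802  0.62208931] deg -0.917686228389148 0.006418542887720978 0.03488176179643085 z 0.03753380821073704
stop s [0.17192079 0.18201764 0.19441255] [-0.01601596  0.99987174]
plinth [array([ 0.5705, -0.0978]), array([0.0544, 0.0976]), np.float64(2.8401)] 0.04356311422866416 (np.float64(0.5702858483791351), np.float64(-0.09736431043595076))
handle [array([ 0.4607, -0.3819]), array([0.0518, 0.0251]), np.float64(3.0763)] 0.08133390182002526
T [[np.float64(-4.11),np.float64(-2.56),np.float64(0.25)],[np.float64(-4.44),np.float64(-1.91),np.float64(0.26)],[np.float64(-4.69),np.float64(-1.22),np.float64(0.
[... 513 characters left out ...]
[0,0,8.7],[0,0,8.7],[0,0,8.7],[0,0,8.7],[0,0,8.7],[0,0,8.7],[0,0,8.7],[0,0,6.4],[0,0,6.4],[0,0,6.4]]
T [[np.float64(-4.76),np.float64(2.32),np.float64(0.5)],[np.float64(-4.48),np.float64(2.83),np.float64(0.5)],[np.float64(-4.13),np.float64(3.31),np.float64(0.5)],[np.float64(-3.73),np.float64(3.75),np.float64(0.5)],[np.float64(-3.29),np.float64(4.15),np.float64(0.5)],[np.float64(-2.81),np.float64(4.49),np.float64(0.5)],[np.float64(-2.3),np.float64(4.77),np.float64(0.5)],[np.float64(-1.74),np.float64(5.0),np.float64(0.5)],[np.float64(-1.18),np.float64(5.16),np.float64(0.5)]] 
A [[0,0,6.4],[0,0,6.4],[0,0,6.4],[0,0,6.4],[0,0,6.4],[0,0,6.4],[0,0,6.4],[0,0,6.4],[0,0,6.4]]
end 0.46 -0.384 0.22 2.85
```

Call:
{"api": "move_arm", "payload": {
  "translation": [
    [-4.1,-2.6,0.25],
    [-4.4,-1.9,0.25],
    [-4.7,-1.2,0.25],
    [-4.8,-0.5,0.25],
    [-4.8,0.2,0.25],
    [-4.7,1.0,0.25],
    [-4.5,1.7,0.25],
    [-4.2,2.3,0.25],
    [-3.8,3.0,0.25],
    [-5.3,0.6,0.5],
    [-5.2,1.2,0.5],
    [-5.0,1.8,0.5]
  ],
  "angular": [
    [0,0,8.7],
    [0,0,8.7],
    [0,0,8.7],
    [0,0,8.7],
    [0,0,8.7],
    [0,0,8.7],
    [0,0,8.7],
    [0,0,8.7],
    [0,0,8.7],
    [0,0,6.4],
    [0,0,6.4],
    [0,0,6.4]
  ]
}}

```text
clock: 2.4
tcp_pos: [0.489, 0.0908, 0.2654]
ee_rot: [[0.496, 0.868, 0.001], [0.868, -0.496, 0.0], [0.001, 0.001, -1.0]]
ft_force: [0.3, 0.0, 1.0]
grip_width: 0.0929
grasp_force: 0.0
```

Call:
{"api": "move_arm", "payload": {
  "translation": [
    [-4.8,2.3,0.5],
    [-4.5,2.8,0.5],
    [-4.1,3.3,0.5],
    [-3.7,3.8,0.5],
    [-3.3,4.2,0.5],
    [-2.8,4.5,0.5],
    [-2.3,4.8,0.5],
    [-1.7,5.0,0.5],
    [-1.2,5.2,0.5],
    [0,0,0]
  ],
  "angular": [
    [0,0,6.4],
    [0,0,6.4],
    [0,0,6.4],
    [0,0,6.4],
    [0,0,6.4],
    [0,0,6.4],
    [0,0,6.4],
    [0,0,6.4],
    [0,0,6.4],
    [0,0,0]
  ]
}}

```text
clock: 3.65
tcp_pos: [0.4574, -0.3895, 0.2203]
ee_rot: [[0.999, 0.043, -0.001], [0.043, -0.999, -0.005], [-0.002, 0.005, -1.0]]
ft_force: [0.4, -0.1, 0.3]
grip_width: 0.0925
grasp_force: 0.0
```

```bash
sed -i 's/t=\[round(100/t=[round(100.0/; s/t=\[\(.*\)\]$/t=[float(v) for v in (\1)]/' plan.py
python3 - <<'E'
from h import *; from plan import *
print(now())
for n in("top","scene"):
    P=np.load(f"{n}0.npz")["P"]; z=P[...,2]
    jx=P[...,0]+np.tan(np.radians(3.6))*P[...,1]
    m=(jx>.60)&(jx<.67)&(P[...,1]>-.19)&(P[...,1]<.215)&(z>.033)&(z<.0405)
    p=P[m];Y=[];C=[];W=[];jj=jx[m]
    for b in np.arange(-.19,.20,.01):
        k=(p[:,1]>=b)&(p[:,1]<b+.01)
        if k.sum()>10: lo,hi=np.percentile(jj[k],[3,97]);Y.append(b+.005);C.append((lo+hi)/2);W.append(hi-lo)
    f=np.polyfit(Y,C,1);r=np.array(C)-np.polyval(f,Y);f[0]-=np.tan(np.radians(3.6))
    a=np.arctan(f[0]);u=np.array([np.sin(a),np.cos(a)]);print(n,f,"deg",np.degrees(a),r.std(),np.mean(W))
    m=(P[...,0]>.51)&(P[...,0]<.58)&(P[...,1]>.15)&(P[...,1]<.26)&(z>.033)&(z<.043)
    s=P[m][:,:2]@u; print("stop s",np.percentile(s,[2,50,98]),u)
E
```

```text
(np.float64(0.45742509037211593), np.float64(-0.3894706353480528), np.float64(0.2202856323175293), 2.4467344616389584)
top [-0.06981387  0.62495278] deg -3.9935601237708367 0.001174847751582709 0.024020415206343276
stop s [0.14249245 0.15232438 0.16200608] [-0.06964435  0.99757188]
scene [-0.06924101  0.62712382] deg -3.9608957657012436 0.0013300983304263948 0.025079031096200514
stop s [0.14227651 0.15150247 0.1641974 ] [-0.06907562  0.99761143]
```

Call:
{"api": "move_arm", "payload": {
  "translation": [
    [0.2,-0.6,2.5],
    [0,0,3.5],
    [0,0,3.0],
    [0,0,1.1],
    [0,0,0]
  ],
  "angular": [
    [0,0,-0.4],
    [0,0,0],
    [0,0,0],
    [0,0,0],
    [0,0,0]
  ]
}}

```text
clock: 4.28
tcp_pos: [0.4617, -0.3778, 0.1191]
ee_rot: [[0.998, 0.058, -0.0], [0.058, -0.998, 0.001], [-0.0, -0.001, -1.0]]
ft_force: [0.1, -0.4, -0.4]
grip_width: 0.0932
grasp_force: 0.0
```

Call:
{"api": "move_arm", "payload": {
  "translation": [
    [0,0,0],
    [0,0,0],
    [0,0,0],
    [0,0,0],
    [0,0,0],
    [0,0,0]
  ],
  "angular": [
    [0,0,0],
    [0,0,0],
    [0,0,0],
    [0,0,0],
    [0,0,0],
    [0,0,0]
  ],
  "jaw": 1,
  "grip_force": 45
}}

```text
clock: 5.03
tcp_pos: [0.4614, -0.3784, 0.1193]
ee_rot: [[0.998, 0.057, -0.0], [0.057, -0.998, 0.0], [-0.0, -0.0, -1.0]]
ft_force: [0.3, -0.9, -0.2]
grip_width: 0.0376
grasp_force: 0.0
```

Call:
{"api": "move_arm", "payload": {
  "translation": [
    [0,0,-1.0],
    [0,0,-2.0],
    [0,0,-2.0],
    [0,0,-2.0],
    [0,0,0],
    [0,0,0]
  ],
  "angular": [
    [0,0,0],
    [0,0,0],
    [0,0,0],
    [0,0,0],
    [0,0,0],
    [0,0,0]
  ]
}}

```text
clock: 5.78
tcp_pos: [0.4612, -0.3779, 0.1886]
ee_rot: [[0.998, 0.057, -0.001], [0.057, -0.998, 0.001], [-0.001, -0.001, -1.0]]
ft_force: [-0.9, 0.3, -2.1]
grip_width: 0.0238
grasp_force: 44.9
```

Run:
```python
from h import *; from plan import *
print(now(),robot.sense()["grip_width"])
for n in("top","scene"):
    im,d,P=snap(n,f"pics/{n}1.png"); z=P[...,2]
    for l,lo,hi in(("bar",.075,.11),("handle",.13,.16)):
        m=(P[...,0]>.39)&(P[...,0]<.62)&(P[...,1]>-.44)&(P[...,1]<-.33)&(z>lo)&(z<hi)
        if l=="bar": m&=(P[...,0]>.50)
        q=P[m][:,:2].astype(np.float32);r=cv2.minAreaRect(q);print(n,l,m.sum(),[np.round(v,4) for v in r],np.median(z[m]),q.max(0),q[q[:,0]>q[:,0].max()-.01].mean(0))
a=cv2.imread("pics/scene1.png")[200:400,60:330];cv2.imwrite("pics/s1c.png",cv2.resize(a,None,fx=2.5,fy=2.5))
```

```text
(np.float64(0.4612010692678549), np.float64(-0.377870649095895), np.float64(0.18863617359881574), 3.2661027703318766) 0.02377625361859046
top bar 387 [array([ 0.5332, -0.3752]), array([0.0674, 0.0267]), np.float64(3.8083)] 0.08242986106361294 [ 0.56644136 -0.36187443] [ 0.56185746 -0.37391272]
top handle 26 [array([ 0.4592, -0.3524]), array([0.0031, 0.0179]), np.float64(87.1026)] 0.13938819350282428 [ 0.46800086 -0.35110992] [ 0.4633493  -0.35255033]
scene bar 490 [array([ 0.5352, -0.3747]), array([0.0716, 0.0254]), np.float64(2.8917)] 0.08235652603443833 [ 0.5708193  -0.36038688] [ 0.566299  -0.3741604]
scene handle 606 [array([ 0.4652, -0.3816]), array([0.0447, 0.0521]), np.float64(30.446)] 0.1390437271595621 [ 0.4864797  -0.34955433] [ 0.4818579  -0.37916824]
```

View pics/s1c.png

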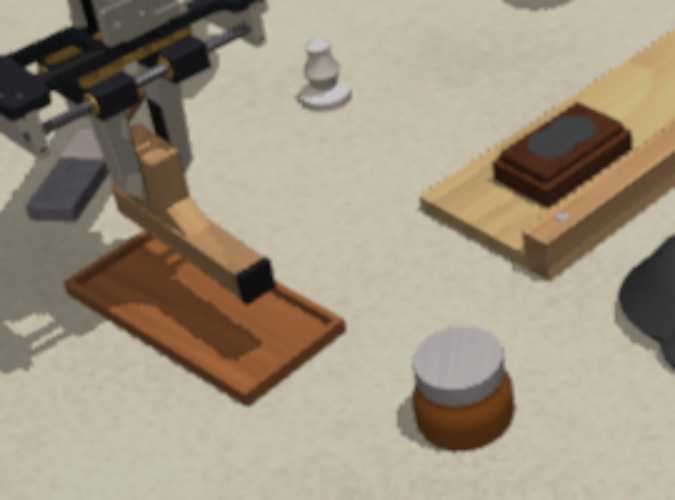

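Run:
```python
from plan import *
e=rows((.4612,-.3779,.1886,3.27),[(.4185,-.1083,.19,4.0)])
```

```text
T [[-0.55,-5.43,-0.03],[-0.53,-5.43,-0.03],[-0.53,-5.44,-0.02],[-0.51,-5.43,-0.03],[-0.51,-5.44,-0.03]] 
A [[0,0,-0.1],[0,0,-0.1],[0,0,-0.1],[0,0,-0.1],[0,0,-0.1]]
end 0.4185 -0.1083 0.19 3.77
```

Call:
{"api": "move_arm", "payload": {
  "translation": [
    [-0.5,-2.7,0],
    [-0.5,-4.0,0],
    [-0.5,-4.0,0],
    [-0.5,-4.0,0],
    [-0.5,-4.0,0],
    [0,-4.0,0],
    [0,-2.7,0],
    [0,-1.8,0],
    [0,0,0],
    [0,0,0]
  ],
  "angular": [
    [0,0,-0.7],
    [0,0,0],
    [0,0,0],
    [0,0,0],
    [0,0,0],
    [0,0,0],
    [0,0,0],
    [0,0,0],
    [0,0,0],
    [0,0,0]
  ],
  "grip_force": 58
}}

```text
clock: 7.12
tcp_pos: [0.4182, -0.1097, 0.1892]
ee_rot: [[0.998, 0.068, 0.0], [0.068, -0.998, -0.001], [0.0, 0.001, -1.0]]
ft_force: [0.3, 0.2, -1.8]
grip_width: 0.0236
grasp_force: 57.9
```

Run:
```python
from plan import *; from h import *
print(now(),robot.sense()["grasp_force"])
for n in("top","scene"):
    im,d,P=snap(n); z=P[...,2]
    m=(P[...,0]>.45)&(P[...,0]<.58)&(P[...,1]>-.16)&(P[...,1]<-.05)&(z>.065)&(z<.1)
    q=P[m][:,:2].astype(np.float32);print(n,m.sum(),[np.round(v,4) for v in cv2.minAreaRect(q)],np.median(z[m]),q.max(0))
```

```text
(np.float64(0.41817829849650534), np.float64(-0.10967841525976132), np.float64(0.18923584648947359), 3.902065787213475) 57.91509211063385
top 418 [array([ 0.4874, -0.1078]), array([0.0737, 0.0242]), np.float64(3.1361)] 0.08337800754678393 [ 0.5245909  -0.09393653]
scene 527 [array([ 0.4887, -0.107 ]), array([0.0787, 0.0283]), np.float64(4.0156)] 0.08215644458836246 [ 0.52828294 -0.09044098]
```

Call:
{"api": "move_arm", "payload": {
  "translation": [
    [0,0,2.0],
    [0,0,1.9],
    [0,0,0],
    [0.8,0,0],
    [0.5,0,0],
    [0.4,0,0],
    [0.4,0,0],
    [0.4,0,0],
    [0,0,0]
  ],
  "angular": [
    [0,0,0],
    [0,0,0],
    [0,0,0],
    [0,0,0],
    [0,0,0],
    [0,0,0],
    [0,0,0],
    [0,0,0],
    [0,0,0]
  ]
}}

```text
clock: 8.35
tcp_pos: [0.4436, -0.1068, 0.1502]
ee_rot: [[0.998, 0.07, 0.001], [0.07, -0.998, -0.0], [0.001, 0.0, -1.0]]
ft_force: [-0.2, -0.4, -1.9]
grip_width: 0.0238
grasp_force: 57.9
```

Call:
{"api": "move_arm", "payload": {
  "translation": [
    [0.4,0,0],
    [0.3,0,0],
    [0.2,0,0],
    [0,0,0]
  ],
  "angular": [
    [0,0,0],
    [0,0,0],
    [0,0,0],
    [0,0,0]
  ]
}}

```text
clock: 8.85
tcp_pos: [0.4525, -0.1063, 0.1502]
ee_rot: [[0.998, 0.069, 0.001], [0.069, -0.998, -0.0], [0.001, 0.0, -1.0]]
ft_force: [-0.4, 0.2, -1.4]
grip_width: 0.0238
grasp_force: 57.9
```

Call:
{"api": "move_arm", "payload": {
  "translation": [
    [0.2,0,0],
    [0,0,0]
  ],
  "angular": [
    [0,0,0],
    [0,0,0]
  ]
}}

```text
clock: 9.1
tcp_pos: [0.4539, -0.1063, 0.1503]
ee_rot: [[0.998, 0.069, -0.0], [0.069, -0.998, 0.0], [-0.0, -0.0, -1.0]]
ft_force: [-1.5, 0.2, -0.7]
grip_width: 0.0239
grasp_force: 57.9
```

Call:
{"api": "move_arm", "payload": {
  "translation": [
    [0.2,0,0],
    [0,0,0]
  ],
  "angular": [
    [0,0,0],
    [0,0,0]
  ]
}}

```text
clock: 9.35
tcp_pos: [0.4543, -0.1062, 0.1501]
ee_rot: [[0.998, 0.068, -0.003], [0.068, -0.998, 0.001], [-0.003, -0.001, -1.0]]
ft_force: [-5.7, -0.3, 1.3]
grip_width: 0.024
grasp_force: 57.9
```

```bash
cat > pl.py <<'E'
from h import *
n_=np.array([.9976,.0693]);u_=np.array([-.0693,.9976])
def plinth(tag=None):
    for n in("top","scene"):
        im,d,P=snap(n,tag and f"pics/{n}{tag}.png"); z=P[...,2]
        N=P[...,:2]@n_;S=P[...,:2]@u_
        hsv=cv2.cvtColor(im,cv2.COLOR_RGB2HSV)
        m=(N>.53)&(N<.609)&(S>-.22)&(S<.16)&(z>.0405)&(z<.0465)
        r=robot.silhouettes("plinth_c",n)
        if r: m&=cv2.dilate(r[0]["region"].astype(np.uint8),np.ones((5,5)))>0
        q=np.stack([S[m],N[m]],1).astype(np.float32)
        c=cv2.minAreaRect(q)
        print(n,m.sum(),"corner x %.4f y %.4f"%(c[0][0]-.1425,.612-c[0][1]),np.round(c[1],4),round(c[2],2))
E
python3 -c "
from pl import *
plinth('2')"
```

```text
top 803 corner x -0.2790 y 0.0349 [0.0594 0.0914] 89.94
scene 740 corner x -0.2791 y 0.0341 [0.0617 0.0955] 89.75
```

Call:
{"api": "move_arm", "payload": {
  "translation": [
    [0.2,0,0],
    [0.2,0,0],
    [0,0,0],
    [0,0,0]
  ],
  "angular": [
    [0,0,0],
    [0,0,0],
    [0,0,0],
    [0,0,0]
  ]
}}

```text
clock: 10.05
tcp_pos: [0.455, -0.1062, 0.1497]
ee_rot: [[0.998, 0.067, -0.01], [0.067, -0.998, 0.002], [-0.01, -0.003, -1.0]]
ft_force: [-11.0, -1.6, 4.6]
grip_width: 0.0235
grasp_force: 57.9
```

Run:
```python
import cv2
from pl import *
plinth()
im,_,_=snap("scene")
cv2.imwrite("pics/s2c.png",cv2.resize(im[200:320,200:360,::-1],None,fx=5,fy=5,interpolation=cv2.INTER_CUBIC))
```

```text
top 823 corner x -0.2791 y 0.0371 [0.0915 0.0638] 0.17
scene 742 corner x -0.2772 y 0.0340 [0.0934 0.0615] 0.58
```

View pics/s2c.png

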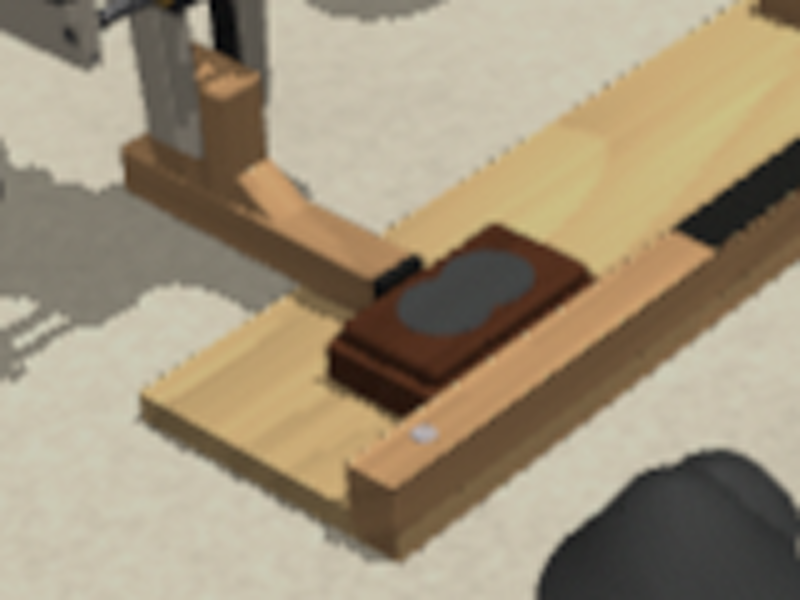

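Run:
```python
from plan import *
e=rows((.4601,-.1068,.1502,3.97),[(.4251,-.1092,.1502,3.97),(.4251,-.1092,.205,3.97),(.5873,-.2729,.205,93.97),(.5873,-.2729,.165,93.97)],turn=8,step=4)
```

```text
T [[-3.51,-0.0,-0.0],[0.0,-0.0,-2.74],[0.0,-0.0,-2.74],[1.25,1.45,-0.0],[1.06,1.61,-0.0],[0.83,1.73,-0.0],[0.6,1.82,-0.0],[0.36,1.89,-0.0],[0.11,1.92,-0.0],[-0.14,1.91,0.0],[-0.39,1.88,0.0],[-0.63,1.82,0.0]] 
A [[0,0,-0.0],[0,0,-0.0],[0,0,-0.0],[0,0,-7.5],[0,0,-7.5],[0,0,-7.5],[0,0,-7.5],[0,0,-7.5],[0,0,-7.5],[0,0,-7.5],[0,0,-7.5],[0,0,-7.5]]
T [[-0.87,1.71,0.0],[-1.08,1.59,0.0],[-1.27,1.43,0.0],[-0.0,0.0,4.0]] 
A [[0,0,-7.5],[0,0,-7.5],[0,0,-7.5],[0,0,-0.0]]
end 0.5873 -0.2729 0.165 93.97
```

Call:
{"api": "move_arm", "payload": {
  "translation": [
    [-1.5,0,0],
    [-2.0,0,0],
    [0,0,-2.75],
    [0,0,-2.75],
    [1.2,1.5,0],
    [1.1,1.6,0],
    [0.8,1.7,0],
    [0.6,1.8,0],
    [0.4,1.9,0],
    [0.1,1.9,0],
    [-0.1,1.9,0],
    [-0.4,1.9,0]
  ],
  "angular": [
    [0,0,0],
    [0,0,0],
    [0,0,0],
    [0,0,0],
    [0,0,-7.5],
    [0,0,-7.5],
    [0,0,-7.5],
    [0,0,-7.5],
    [0,0,-7.5],
    [0,0,-7.5],
    [0,0,-7.5],
    [0,0,-7.5]
  ]
}}

```text
clock: 11.8
tcp_pos: [0.5345, -0.2175, 0.2055]
ee_rot: [[0.435, 0.9, 0.003], [0.9, -0.435, -0.001], [0.001, 0.003, -1.0]]
ft_force: [0.1, 0.5, -1.9]
grip_width: 0.0237
grasp_force: 57.9
```

Call:
{"api": "move_arm", "payload": {
  "translation": [
    [-0.6,1.8,0],
    [-0.9,1.7,0],
    [-1.1,1.6,0],
    [-1.3,1.4,0],
    [0,0,0],
    [0,0,0],
    [0,0,0]
  ],
  "angular": [
    [0,0,-7.5],
    [0,0,-7.5],
    [0,0,-7.5],
    [0,0,-7.5],
    [0,0,0],
    [0,0,0],
    [0,0,0]
  ]
}}

```text
clock: 12.68
tcp_pos: [0.5864, -0.2709, 0.2052]
ee_rot: [[-0.069, 0.998, -0.0], [0.998, 0.069, 0.001], [0.001, -0.0, -1.0]]
ft_force: [-0.2, 0.0, -1.2]
grip_width: 0.0235
grasp_force: 57.9
```

Run:
```python
from plan import *; from pl import *
s=now();p=np.array(s[:2]);print(s,"n,s",p@n_,p@u_); plinth("3")
for n in("top","scene"):
    im,d,P=snap(n); z=P[...,2];N=P[...,:2]@n_;S=P[...,:2]@u_
    m=(N>.53)&(N<.605)&(S>-.26)&(S<-.17)&(z>.08)&(z<.115)
    q=np.stack([S[m],N[m]],1).astype(np.float32);print(n,m.sum(),[np.round(v,4) for v in cv2.minAreaRect(q)],np.median(z[m]),np.percentile(q[:,0],98))
```

```text
(np.float64(0.5864057355725775), np.float64(-0.2709129486922016), np.float64(0.20522152285171835), 93.93753065309225) n,s 0.5662240944628337 -0.31090067509051994
top 764 corner x -0.2790 y 0.0309 [0.0919 0.0517] 0.17
scene 719 corner x -0.2780 y 0.0300 [0.094  0.0535] 0.02
top 315 [array([-0.2331,  0.5655]), array([0.0532, 0.0239]), np.float64(0.0813)] 0.09914363533453585 -0.20684518
scene 422 [array([-0.2318,  0.569 ]), array([0.0277, 0.0566]), np.float64(88.9002)] 0.09839572997054241 -0.20575075
```

Call:
{"api": "move_arm", "payload": {
  "translation": [
    [0,0,2.5],
    [0,0,2.5],
    [0,0,0.5],
    [0,0,0],
    [0.7,0,0],
    [0.5,0,0],
    [0.3,0,0],
    [0.3,0.05,0],
    [0.3,0.05,0],
    [0.3,0.05,0],
    [0,0,0]
  ],
  "angular": [
    [0,0,0],
    [0,0,0],
    [0,0,0],
    [0,0,0],
    [0,0,0],
    [0,0,0],
    [0,0,0],
    [0,0,0],
    [0,0,0],
    [0,0,0],
    [0,0,0]
  ]
}}

```text
clock: 14.35
tcp_pos: [0.5862, -0.249, 0.1506]
ee_rot: [[-0.069, 0.998, 0.0], [0.998, 0.069, -0.002], [-0.002, -0.0, -1.0]]
ft_force: [-0.5, -2.1, -0.6]
grip_width: 0.0237
grasp_force: 57.9
```

Run:
```python
from plan import *; from pl import *
s=now();p=np.array(s[:2]);print(s,"n,s",p@n_,p@u_); plinth()
```

```text
(np.float64(0.5862180454229178), np.float64(-0.2490057825617532), np.float64(0.15056759405042247), 93.93063980537498) n,s 0.5675550213823733 -0.2890330792314132
top 807 corner x -0.2812 y 0.0308 [0.0985 0.0519] 0.31
scene 869 corner x -0.1726 y 0.0306 [0.061 0.378] 88.57
```

Call:
{"api": "move_arm", "payload": {
  "translation": [
    [0.2,0.05,0],
    [0.3,0.05,0],
    [0.4,0,0],
    [0.4,0,0],
    [0.4,0,0],
    [0.4,0,0],
    [0.4,0,0],
    [0,0,0]
  ],
  "angular": [
    [0,0,0],
    [0,0,0],
    [0,0,0],
    [0,0,0],
    [0,0,0],
    [0,0,0],
    [0,0,0],
    [0,0,0]
  ]
}}

```text
clock: 15.55
tcp_pos: [0.5862, -0.2211, 0.15]
ee_rot: [[-0.07, 0.998, 0.0], [0.998, 0.07, 0.002], [0.002, 0.001, -1.0]]
ft_force: [-0.4, -1.6, -2.0]
grip_width: 0.0237
grasp_force: 57.9
```

```bash
cat >> pl.py <<'E'
def edges(n="top"):
    # open long side of plinth top: exclude nose (S well ahead of nose)
    from plan import now
    s=now();p=np.array(s[:2]);ns=p@u_+.108
    print("tcp n %.4f s %.4f z %.4f az %.2f"%(p@n_,p@u_,s[2],s[3]),"nose s %.4f -> plinth corner x %.4f"%(ns,ns+.05-.1425))
    im,d,P=snap(n);z=P[...,2];N=P[...,:2]@n_;S=P[...,:2]@u_
    m=(N>.53)&(N<.6075)&(S>ns+.006)&(S<ns+.11)&(z>.0385)&(z<.047)
    q=np.stack([S[m],N[m]],1).astype(np.float32);c=cv2.minAreaRect(q)
    print(n,m.sum(),"x %.4f y %.4f"%(c[0][0]-.1425,.612-c[0][1]),np.round(c[1],4),round(c[2],2))
E
python3 -c "
from pl import *
edges();edges('scene')"
```

```text
tcp n 0.5695 s -0.2612 z 0.1500 az 93.99 nose s -0.1532 -> plinth corner x -0.2457
top 862 x -0.2464 y 0.0317 [0.0539 0.0866] 89.93
tcp n 0.5697 s -0.2612 z 0.1501 az 93.98 nose s -0.1532 -> plinth corner x -0.2457
scene 635 x -0.2449 y 0.0306 [0.0522 0.0896] 89.82
```

Call:
{"api": "move_arm", "payload": {
  "translation": [
    [0.2,0.08,0],
    [0.2,0.08,0],
    [0.2,0.04,0]
  ],
  "angular": [
    [0,0,0],
    [0,0,0],
    [0,0,0]
  ]
}}

```text
clock: 16.02
tcp_pos: [0.587, -0.2179, 0.1506]
ee_rot: [[-0.068, 0.998, -0.0], [0.998, 0.068, -0.002], [-0.002, -0.0, -1.0]]
ft_force: [-2.2, -4.9, 1.4]
grip_width: 0.0237
grasp_force: 57.9
```

```bash
python3 -c "
from pl import *
print(robot.sense()['ft_force'],robot.sense()['torque'])
edges();edges('scene')"
```

```text
[-2.18644801 -4.94651256  1.35156459] [-1.07688701  0.59497465  0.19130676]
tcp n 0.5704 s -0.2581 z 0.1506 az 93.92 nose s -0.1501 -> plinth corner x -0.2426
top 859 x -0.2435 y 0.0315 [0.0533 0.0861] 89.69
tcp n 0.5706 s -0.2574 z 0.1504 az 93.94 nose s -0.1494 -> plinth corner x -0.2419
scene 628 x -0.2410 y 0.0314 [0.0534 0.089 ] 89.69
```

Call:
{"api": "move_arm", "payload": {
  "translation": [
    [0.3,0.02,0],
    [0.4,0,0],
    [0.4,0,0],
    [0.4,0,0],
    [0.4,0,0],
    [0.4,0,0]
  ],
  "angular": [
    [0,0,0],
    [0,0,0],
    [0,0,0],
    [0,0,0],
    [0,0,0],
    [0,0,0]
  ]
}}

```text
clock: 16.88
tcp_pos: [0.5858, -0.1933, 0.1502]
ee_rot: [[-0.069, 0.998, -0.0], [0.998, 0.069, 0.0], [0.0, -0.0, -1.0]]
ft_force: [-1.8, -4.8, -0.9]
grip_width: 0.0237
grasp_force: 57.9
```

```bash
python3 -c "
from pl import *
print(robot.sense()['ft_force'],robot.sense()['torque'])
edges();edges('scene')"
```

```text
[-1.76500364 -4.77162871 -0.94028167] [-1.04213481  0.60092601  0.26448677]
tcp n 0.5710 s -0.2334 z 0.1502 az 93.97 nose s -0.1254 -> plinth corner x -0.2179
top 851 x -0.2187 y 0.0310 [0.0862 0.0526] 0.88
tcp n 0.5712 s -0.2324 z 0.1501 az 94.00 nose s -0.1244 -> plinth corner x -0.2169
scene 609 x -0.2160 y 0.0303 [0.0903 0.0524] 0.84
```

Call:
{"api": "move_arm", "payload": {
  "translation": [
    [0.4,0.04,0],
    [0.4,0.04,0],
    [0.4,0.02,0],
    [0.4,0,0],
    [0.4,0,0],
    [0.4,0,0],
    [0.4,0,0],
    [0.4,0,0]
  ],
  "angular": [
    [0,0,0],
    [0,0,0],
    [0,0,0],
    [0,0,0],
    [0,0,0],
    [0,0,0],
    [0,0,0],
    [0,0,0]
  ]
}}

```text
clock: 17.98
tcp_pos: [0.5848, -0.1609, 0.1501]
ee_rot: [[-0.069, 0.998, 0.0], [0.998, 0.069, 0.001], [0.001, 0.0, -1.0]]
ft_force: [-1.1, -2.3, -2.4]
grip_width: 0.0236
grasp_force: 57.9
```

```bash
python3 -c "
from pl import *
print(robot.sense()['ft_force'],robot.sense()['torque'])
edges();edges('scene')"
```

```text
[-1.14680644 -2.27529936 -2.41289176] [-0.76389245  0.32613841  0.10866478]
tcp n 0.5723 s -0.2011 z 0.1501 az 93.97 nose s -0.0931 -> plinth corner x -0.1856
top 860 x -0.1866 y 0.0313 [0.0862 0.0531] 0.3
tcp n 0.5725 s -0.2002 z 0.1501 az 94.01 nose s -0.0922 -> plinth corner x -0.1847
scene 573 x -0.1842 y 0.0299 [0.0876 0.0506] 0.38
```

Call:
{"api": "move_arm", "payload": {
  "translation": [
    [0.4,0,0],
    [0.4,0.03,0],
    [0.4,0,0],
    [0.4,0,0],
    [0.4,0,0],
    [0.4,0,0],
    [0.4,0,0],
    [0.4,0,0],
    [0.4,0,0],
    [0.4,0,0]
  ],
  "angular": [
    [0,0,0],
    [0,0,0],
    [0,0,0],
    [0,0,0],
    [0,0,0],
    [0,0,0],
    [0,0,0],
    [0,0,0],
    [0,0,0],
    [0,0,0]
  ]
}}

```text
clock: 19.32
tcp_pos: [0.5823, -0.1217, 0.1504]
ee_rot: [[-0.069, 0.998, 0.0], [0.998, 0.069, -0.0], [-0.0, 0.0, -1.0]]
ft_force: [0.5, -2.4, 0.2]
grip_width: 0.0235
grasp_force: 57.9
```

```bash
python3 -c "
from pl import *
print(robot.sense()['ft_force'],robot.sense()['torque'])
edges();edges('scene')"
```

```text
[ 0.49679848 -2.39318778  0.21633545] [-0.63952952  0.09120286  0.02962963]
tcp n 0.5724 s -0.1618 z 0.1504 az 93.95 nose s -0.0538 -> plinth corner x -0.1463
top 839 x -0.1474 y 0.0307 [0.0857 0.052 ] 0.18
tcp n 0.5725 s -0.1608 z 0.1503 az 94.00 nose s -0.0528 -> plinth corner x -0.1453
scene 536 x -0.1447 y 0.0303 [0.0891 0.0515] 0.03
```

Call:
{"api": "move_arm", "payload": {
  "translation": [
    [0.3,0.05,0],
    [0.4,0.05,0],
    [0.4,0.02,0],
    [0.4,0.02,0],
    [0.4,0.02,0],
    [0.4,0.02,0],
    [0.4,0,0],
    [0.4,0.02,0],
    [0.4,0,0],
    [0.4,0,0]
  ],
  "angular": [
    [0,0,0],
    [0,0,0],
    [0,0,0],
    [0,0,0],
    [0,0,0],
    [0,0,0],
    [0,0,0],
    [0,0,0],
    [0,0,0],
    [0,0,0]
  ]
}}

```text
clock: 20.68
tcp_pos: [0.5812, -0.0824, 0.15]
ee_rot: [[-0.069, 0.998, -0.001], [0.998, 0.069, 0.0], [0.0, -0.001, -1.0]]
ft_force: [-2.2, -4.1, -0.4]
grip_width: 0.0237
grasp_force: 57.9
```

```bash
python3 -c "
from pl import *
print(robot.sense()['ft_force'],robot.sense()['torque'])
edges();edges('scene')"
```

```text
[-2.22987614 -4.08585735 -0.42338158] [-0.93904812  0.59614599  0.28619156]
tcp n 0.5741 s -0.1225 z 0.1500 az 93.96 nose s -0.0145 -> plinth corner x -0.1070
top 855 x -0.1069 y 0.0307 [0.0873 0.0537] 2.72
tcp n 0.5744 s -0.1213 z 0.1499 az 94.00 nose s -0.0133 -> plinth corner x -0.1058
scene 510 x -0.1056 y 0.0305 [0.0517 0.0884] 89.96
```

```bash
cat >> pl.py <<'E'
def side(n="top"):
    from plan import now
    s=now();p=np.array(s[:2]);ns=p@u_+.108
    im,d,P=snap(n);z=P[...,2];N=P[...,:2]@n_;S=P[...,:2]@u_
    m=(N>.53)&(N<.6075)&(z>.0385)&(z<.047)
    b=np.arange(ns+.010,ns+.088,.006);e=[np.percentile(N[m&(S>=k)&(S<k+.006)],4) for k in b]
    f=np.polyfit(b,e,1);print(n,"open edge y %.4f slope %.4f"%(.612-np.median(e),f[0]))
E
python3 -c "
from pl import *
side();edges();side('scene')"
```

```text
top open edge y 0.0540 slope 0.0039
tcp n 0.5749 s -0.1213 z 0.1501 az 93.99 nose s -0.0133 -> plinth corner x -0.1058
top 847 x -0.1067 y 0.0305 [0.0863 0.0515] 0.15
scene open edge y 0.0504 slope 0.0148
```

Fine (outlier). Continue.

Call:
{"api": "move_arm", "payload": {
  "translation": [
    [0.3,0,0],
    [0.4,0.02,0],
    [0.4,0.02,0],
    [0.4,0,0],
    [0.4,0.02,0],
    [0.4,0,0],
    [0.4,0.02,0],
    [0.4,0,0],
    [0.4,0.02,0]
  ],
  "angular": [
    [0,0,0],
    [0,0,0],
    [0,0,0],
    [0,0,0],
    [0,0,0],
    [0,0,0],
    [0,0,0],
    [0,0,0],
    [0,0,0]
  ]
}}

```text
clock: 22.05
tcp_pos: [0.5801, -0.0476, 0.1502]
ee_rot: [[-0.069, 0.998, -0.0], [0.998, 0.069, -0.0], [-0.0, -0.0, -1.0]]
ft_force: [0.3, -3.2, -0.1]
grip_width: 0.0238
grasp_force: 57.9
```

```bash
python3 -c "
from pl import *
print(robot.sense()['ft_force'],robot.sense()['torque'])
edges();side();edges('scene')"
```

```text
[ 0.29962694 -3.19174952 -0.10357531] [-0.67972906  0.09085478  0.00109992]
tcp n 0.5754 s -0.0877 z 0.1502 az 93.95 nose s 0.0203 -> plinth corner x -0.0722
top 852 x -0.0722 y 0.0303 [0.0895 0.0518] 2.19
top open edge y 0.0538 slope 0.0064
tcp n 0.5754 s -0.0867 z 0.1501 az 94.01 nose s 0.0213 -> plinth corner x -0.0712
scene 479 x -0.0709 y 0.0308 [0.0885 0.0525] 0.07
```

Call:
{"api": "move_arm", "payload": {
  "translation": [
    [0.3,0.04,0],
    [0.4,0.03,0],
    [0.4,0.02,0],
    [0.4,0.01,0],
    [0.3,0,0],
    [0.2,0,0],
    [0,0,0]
  ],
  "angular": [
    [0,0,0],
    [0,0,0],
    [0,0,0],
    [0,0,0],
    [0,0,0],
    [0,0,0],
    [0,0,0]
  ]
}}

```text
clock: 23.08
tcp_pos: [0.5795, -0.0274, 0.1501]
ee_rot: [[-0.069, 0.998, -0.001], [0.998, 0.069, 0.0], [0.0, -0.001, -1.0]]
ft_force: [-1.1, -3.0, -0.7]
grip_width: 0.0234
grasp_force: 57.9
```

Call:
{"api": "move_arm", "payload": {
  "translation": [
    [0.2,0,0],
    [0.2,0,0],
    [0,0,0]
  ],
  "angular": [
    [0,0,0],
    [0,0,0],
    [0,0,0]
  ]
}}

```text
clock: 23.45
tcp_pos: [0.5793, -0.0232, 0.1501]
ee_rot: [[-0.07, 0.998, -0.001], [0.998, 0.07, 0.001], [0.001, -0.001, -1.0]]
ft_force: [-0.3, -2.2, -1.1]
grip_width: 0.0235
grasp_force: 57.9
```

```bash
python3 -c "
from pl import *
print(robot.sense()['ft_force'],robot.sense()['torque'])
edges();side();edges('scene')"
```

```text
[-0.25126533 -2.15940849 -1.1349864 ] [-0.70291241  0.37108406  0.12988837]
tcp n 0.5763 s -0.0633 z 0.1501 az 93.99 nose s 0.0447 -> plinth corner x -0.0478
top 882 x -0.0398 y 0.0407 [0.072 0.104] 89.9
top open edge y 0.0535 slope -0.0011
tcp n 0.5763 s -0.0633 z 0.1501 az 93.98 nose s 0.0447 -> plinth corner x -0.0478
scene 467 x -0.0402 y 0.0426 [0.0758 0.1033] 89.8
```

Call:
{"api": "move_arm", "payload": {
  "translation": [
    [0.2,0.01,0],
    [0.1,0,0],
    [0,0,0]
  ],
  "angular": [
    [0,0,0],
    [0,0,0],
    [0,0,0]
  ]
}}

```text
clock: 23.98
tcp_pos: [0.5793, -0.0211, 0.1502]
ee_rot: [[-0.069, 0.998, -0.0], [0.998, 0.069, -0.001], [-0.001, -0.0, -1.0]]
ft_force: [-0.5, -3.1, -1.4]
grip_width: 0.0235
grasp_force: 57.9
```

Call:
{"api": "move_arm", "payload": {
  "translation": [
    [0.15,0.01,0],
    [0.1,0,0],
    [0,0,0]
  ],
  "angular": [
    [0,0,0],
    [0,0,0],
    [0,0,0]
  ]
}}

```text
clock: 24.35
tcp_pos: [0.5792, -0.0207, 0.1506]
ee_rot: [[-0.068, 0.998, 0.0], [0.998, 0.068, -0.003], [-0.003, 0.0, -1.0]]
ft_force: [-0.9, -5.0, -0.0]
grip_width: 0.0237
grasp_force: 57.9
```

Call:
{"api": "move_arm", "payload": {
  "translation": [
    [0.2,0.0,0],
    [0.1,0,0],
    [0,0,0],
    [0,0,0]
  ],
  "angular": [
    [0,0,0],
    [0,0,0],
    [0,0,0],
    [0,0,0]
  ]
}}

```text
clock: 24.85
tcp_pos: [0.5791, -0.0202, 0.151]
ee_rot: [[-0.066, 0.998, 0.001], [0.998, 0.066, -0.007], [-0.007, 0.001, -1.0]]
ft_force: [-2.0, -9.6, 1.9]
grip_width: 0.0239
grasp_force: 57.9
```

Run:
```python
from pl import *
edges();side()
im,_,_=snap("scene"); cv2.imwrite("pics/s4.png",cv2.resize(im[150:310,240:440,::-1],None,fx=4,fy=3.75*4/4,interpolation=cv2.INTER_CUBIC)[:600])
```

```text
tcp n 0.5763 s -0.0603 z 0.1510 az 93.80 nose s 0.0477 -> plinth corner x -0.0448
top 873 x -0.0381 y 0.0418 [0.0753 0.1038] 87.74
top open edge y 0.0534 slope -0.0055
```

View pics/s4.png

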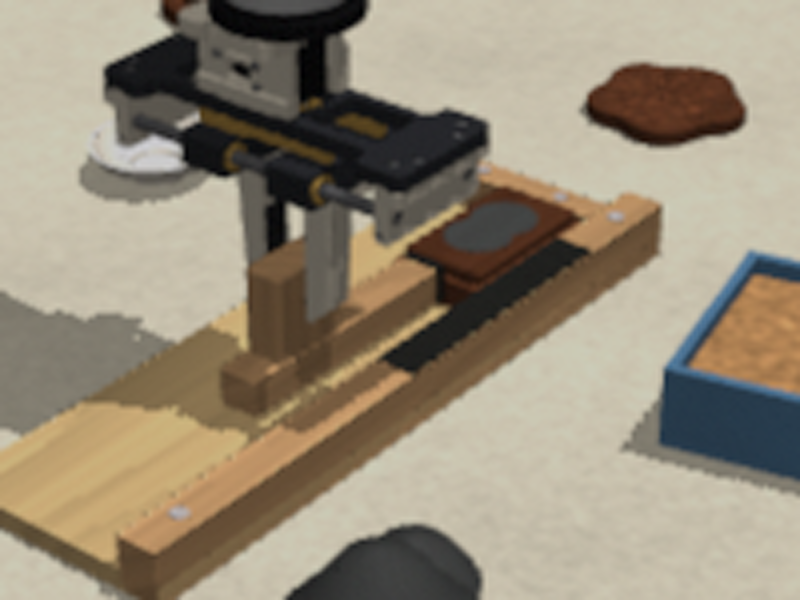

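Call:
{"api": "move_arm", "payload": {
  "translation": [
    [-0.5,0,0],
    [-1.0,0,0],
    [-2.0,-0.3,0],
    [-2.0,0,0],
    [0,0,-3.0],
    [0,0,-3.0],
    [0,0,0],
    [0,0,0]
  ],
  "angular": [
    [0,0,0],
    [0,0,0],
    [0,0,0],
    [0,0,0],
    [0,0,0],
    [0,0,0],
    [0,0,0],
    [0,0,0]
  ]
}}

```text
clock: 26.0
tcp_pos: [0.5793, -0.0708, 0.2093]
ee_rot: [[-0.068, 0.998, -0.002], [0.998, 0.068, 0.0], [0.0, -0.002, -1.0]]
ft_force: [-0.2, 0.2, -2.1]
grip_width: 0.0236
grasp_force: 57.9
```

Run:
```python
from pl import *; from plan import *
s=now();print(s)
for n in("top","scene"):
    im,d,P=snap(n);z=P[...,2];N=P[...,:2]@n_;S=P[...,:2]@u_
    m=(N>.54)&(N<.6075)&(S>.02)&(S<.141)&(z>.0405)&(z<.047)
    q=np.stack([S[m],N[m]],1).astype(np.float32);c=cv2.minAreaRect(q)
    print(n,m.sum(),"x %.4f y %.4f"%(c[0][0]-.1425,.612-c[0][1]),np.round(c[1],4),round(c[2],2),z[m].mean())
rows(s,[(.50,-.32,.21,50),(.458,-.382,.21,5)],step=4,turn=8)
```

```text
(np.float64(0.5792501258593679), np.float64(-0.07084419783951162), np.float64(0.2093380011881314), 93.91186943855895)
top 795 x -0.0502 y 0.0301 [0.091  0.0516] 0.4 0.04314685381975571
scene 471 x -0.0490 y 0.0299 [0.0946 0.0506] 0.02 0.0436082950047101
T [[-3.47,-1.37,-0.01],[-3.61,-0.98,-0.01],[-3.69,-0.59,-0.01],[-3.73,-0.17,-0.01],[-3.73,0.24,-0.01],[-3.68,0.64,-0.01],[-3.58,1.05,-0.01],[-1.24,0.13,0.0],[-1.21,0.29,0.0],[-1.17,0.45,0.0],[-1.1,0.6,0.0],[-1.0,0.73,0.0]] 
A [[0,0,6.3],[0,0,6.3],[0,0,6.3],[0,0,6.3],[0,0,6.3],[0,0,6.3],[0,0,6.3],[0,0,7.5],[0,0,7.5],[0,0,7.5],[0,0,7.5],[0,0,7.5]]
T [[-0.91,0.86,0.0]] 
A [[0,0,7.5]]
end 0.458 -0.382 0.21 4.81
```

Call:
{"api": "move_arm", "payload": {
  "translation": [
    [-3.5,-1.4,0],
    [-3.6,-1.0,0],
    [-3.7,-0.6,0],
    [-3.7,-0.2,0],
    [-3.7,0.2,0],
    [-3.7,0.6,0],
    [-3.6,1.0,0],
    [-1.2,0.1,0],
    [-1.2,0.3,0],
    [-1.2,0.4,0],
    [-1.1,0.6,0],
    [-1.0,0.7,0]
  ],
  "angular": [
    [0,0,6.3],
    [0,0,6.3],
    [0,0,6.3],
    [0,0,6.3],
    [0,0,6.3],
    [0,0,6.3],
    [0,0,6.3],
    [0,0,7.5],
    [0,0,7.5],
    [0,0,7.5],
    [0,0,7.5],
    [0,0,7.5]
  ]
}}

```text
clock: 27.6
tcp_pos: [0.4629, -0.3694, 0.2089]
ee_rot: [[0.978, 0.21, -0.002], [0.21, -0.978, 0.001], [-0.002, -0.002, -1.0]]
ft_force: [0.6, 0.1, -1.9]
grip_width: 0.0235
grasp_force: 57.9
```

Call:
{"api": "move_arm", "payload": {
  "translation": [
    [-0.9,0.9,0],
    [0,0,0],
    [0,0,2.5],
    [0,0,2.5],
    [0,0,0],
    [0,0,0]
  ],
  "angular": [
    [0,0,7.5],
    [0,0,0],
    [0,0,0],
    [0,0,0],
    [0,0,0],
    [0,0,0]
  ]
}}

```text
clock: 28.35
tcp_pos: [0.457, -0.3804, 0.1608]
ee_rot: [[0.996, 0.086, 0.001], [0.086, -0.996, -0.001], [0.0, 0.001, -1.0]]
ft_force: [0.5, 0.5, -1.0]
grip_width: 0.0238
grasp_force: 57.9
```

Run:
```python
from pl import *; from plan import *
print(now())
for n in("top","scene"):
    im,d,P=snap(n); z=P[...,2]
    m=(P[...,0]>.50)&(P[...,0]<.62)&(P[...,1]>-.44)&(P[...,1]<-.33)&(z>.04)&(z<.08)
    q=P[m][:,:2].astype(np.float32);r=cv2.minAreaRect(q);print(n,m.sum(),[np.round(v,4) for v in r],np.median(z[m]),q.max(0))
    m=m&(z>.04); A=np.c_[P[m][:,0]-.53,np.ones(m.sum())]; print("tilt",np.linalg.lstsq(A,z[m],rcond=None)[0])
```

```text
(np.float64(0.45697866297600825), np.float64(-0.3804117679736445), np.float64(0.16075866640763425), 4.937116375885567)
top 382 [array([ 0.531 , -0.3765]), array([0.0635, 0.0257]), np.float64(5.0576)] 0.05432303673792471 [ 0.5635378  -0.36175555]
tilt [-0.0078465   0.05367413]
scene 547 [array([ 0.5327, -0.3754]), array([0.0662, 0.0267]), np.float64(4.214)] 0.05466003792850127 [ 0.56592715 -0.36039802]
tilt [-0.06729415  0.05317633]
```

Call:
{"api": "move_arm", "payload": {
  "translation": [
    [0,0,1.5],
    [0,0,0.7],
    [0,0,0.2],
    [0,0,0.1],
    [0,0,0]
  ],
  "angular": [
    [0,0,0],
    [0,0,0],
    [0,0,0],
    [0,0,0],
    [0,0,0]
  ]
}}

```text
clock: 29.08
tcp_pos: [0.4566, -0.3805, 0.1354]
ee_rot: [[0.996, 0.085, 0.0], [0.085, -0.996, -0.0], [0.0, 0.0, -1.0]]
ft_force: [-0.4, 0.2, -1.2]
grip_width: 0.0238
grasp_force: 57.9
```

Call:
{"api": "move_arm", "payload": {
  "translation": [
    [0,0,0.1],
    [0,0,0]
  ],
  "angular": [
    [0,0,0],
    [0,0,0]
  ]
}}

```text
clock: 29.32
tcp_pos: [0.4566, -0.3804, 0.1344]
ee_rot: [[0.996, 0.085, 0.0], [0.085, -0.996, -0.0], [0.0, 0.0, -1.0]]
ft_force: [-0.0, 0.3, -0.7]
grip_width: 0.0238
grasp_force: 57.9
```

Call:
{"api": "move_arm", "payload": {
  "translation": [
    [0,0,0.1],
    [0,0,0]
  ],
  "angular": [
    [0,0,0],
    [0,0,0]
  ]
}}

```text
clock: 29.58
tcp_pos: [0.4564, -0.3805, 0.1339]
ee_rot: [[0.996, 0.085, 0.0], [0.085, -0.996, -0.0], [0.0, 0.0, -1.0]]
ft_force: [-1.2, 1.4, 2.5]
grip_width: 0.0236
grasp_force: 57.9
```

Call:
{"api": "move_arm", "payload": {
  "translation": [
    [0,0,0.1],
    [0,0,0]
  ],
  "angular": [
    [0,0,0],
    [0,0,0]
  ]
}}

```text
clock: 29.82
tcp_pos: [0.4562, -0.3809, 0.1335]
ee_rot: [[0.996, 0.084, 0.001], [0.084, -0.996, -0.001], [0.001, 0.001, -1.0]]
ft_force: [-2.9, 0.8, 7.2]
grip_width: 0.0236
grasp_force: 58.0
```

Floor contact. Release, then rise once open.

Call:
{"api": "move_arm", "payload": {
  "translation": [
    [0,0,-0.1],
    [0,0,0],
    [0,0,0],
    [0,0,0],
    [0,0,0],
    [0,0,0],
    [0,0,0],
    [0,0,0],
    [0,0,0]
  ],
  "angular": [
    [0,0,0],
    [0,0,0],
    [0,0,0],
    [0,0,0],
    [0,0,0],
    [0,0,0],
    [0,0,0],
    [0,0,0],
    [0,0,0]
  ],
  "jaw": 0
}}

```text
clock: 30.95
tcp_pos: [0.4565, -0.3803, 0.1333]
ee_rot: [[0.996, 0.085, -0.0], [0.085, -0.996, -0.0], [-0.0, 0.0, -1.0]]
ft_force: [-1.1, 0.3, -0.4]
grip_width: 0.093
grasp_force: 0.0
```

Call:
{"api": "move_arm", "payload": {
  "translation": [
    [0,0,-1.5],
    [0,0,-3.0],
    [0,0,-4.0],
    [0,0,-4.0],
    [-1.0,4.0,0],
    [0,4.0,0],
    [0,4.0,0],
    [0,0,0],
    [0,0,0]
  ],
  "angular": [
    [0,0,0],
    [0,0,0],
    [0,0,0],
    [0,0,0],
    [0,0,0],
    [0,0,0],
    [0,0,0],
    [0,0,0],
    [0,0,0]
  ]
}}

```text
clock: 32.08
tcp_pos: [0.4568, -0.5, 0.2587]
ee_rot: [[0.996, 0.085, 0.0], [0.085, -0.996, 0.001], [0.0, -0.001, -1.0]]
ft_force: [-0.5, -0.5, -0.6]
grip_width: 0.0931
grasp_force: 0.0
```

Run:
```python
from pl import *; from plan import *
print(now())
for n in("top","scene"):
    im,d,P=snap(n,f"pics/{n}9.png"); z=P[...,2];N=P[...,:2]@n_;S=P[...,:2]@u_
    for l,lo,hi in(("bar",.02,.036),("handle",.072,.09)):
        m=(P[...,0]>.39)&(P[...,0]<.62)&(P[...,1]>-.44)&(P[...,1]<-.33)&(z>lo)&(z<hi)
        q=P[m][:,:2].astype(np.float32);print(n,l,m.sum(),[np.round(v,4) for v in cv2.minAreaRect(q)],np.median(z[m]))
    m=(N>.54)&(N<.6075)&(S>.02)&(S<.141)&(z>.0405)&(z<.047)
    q=np.stack([S[m],N[m]],1).astype(np.float32);c=cv2.minAreaRect(q)
    print(n,m.sum(),"x %.4f y %.4f"%(c[0][0]-.1425,.612-c[0][1]),np.round(c[1],4),round(c[2],2))
im=cv2.imread("pics/scene9.png")[150:380,60:440];cv2.imwrite("pics/f.png",cv2.resize(im,None,fx=2,fy=2))
```

```text
(np.float64(0.45680487784102314), np.float64(-0.5000352951027643), np.float64(0.25866359221686264), 4.863576603308328)
top bar 543 [array([ 0.4856, -0.3807]), array([0.1538, 0.0263]), np.float64(4.8716)] 0.028341666632321516
top handle 292 [array([ 0.4528, -0.3825]), array([0.0486, 0.0251]), np.float64(1.3368)] 0.08143901359886363
top 788 x -0.0501 y 0.0304 [0.0905 0.0513] 0.53
scene bar 687 [array([ 0.4872, -0.3796]), array([0.1566, 0.0255]), np.float64(4.9455)] 0.028030688044336838
scene handle 323 [array([ 0.4546, -0.383 ]), array([0.0551, 0.0247]), np.float64(4.9272)] 0.08140864008682369
scene 484 x -0.0489 y 0.0292 [0.0942 0.0497] 0.52
```

View pics/f.png

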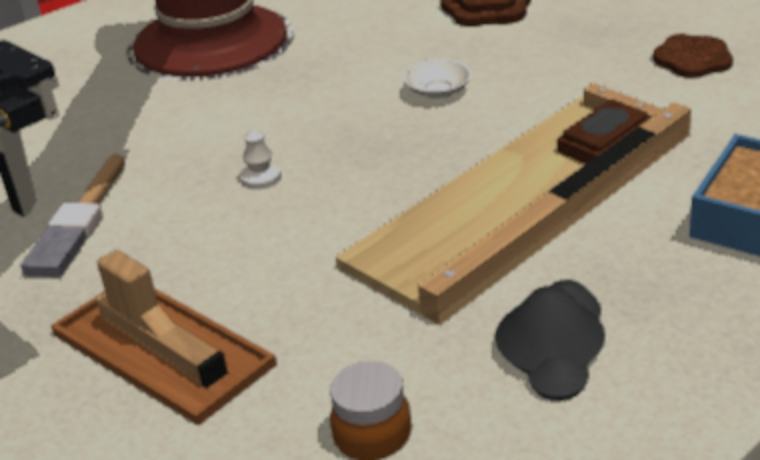

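The picture shows the stick upright in its tray, the plinth home in the corner, and the bystanders where they were.

```bash
python3 -c "
from plant import robot
print(robot.sign_off())"
```

```text
the job is handed in; nothing more can be done
None
```

I handed the job in at about 32 s on the robot clock. The plinth was fed along the fence to the stop, measuring flush to within about 1 mm, and the push stick stands upright in its tray; I have not seen the judge's result.

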